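# Lay the vase mould half down to dry

## Task

On the drying board stand two plaster pieces: half of a vase mould, with a vase-shaped hollow in one face, and a plain block. Push the mould half over so that it lies on its back with the hollow facing up, then push it along the board until its whole top end sits snug against the stop batten on the robot's side. Only push: do not lift or carry it, leave the plain block and the other things where they are, and finish clear of everything.

Things in the scene. Friction and masses are not known exactly. Their poses are not given: they have to be found in the camera images.
- drying_board: fixed plywood board, 340 (x) x 480 (y) x 18 mm, flat on the table; origin at the centre of its underside. Its x axis points away from the robot (turned up to 12 degrees). Along its near (-x) edge runs the stop batten: a wood strip 30 mm wide, full length, 20 mm high above the board's top; its inner face is the plane x = -130 mm of this frame.
- mould_half: loose plaster half mould 40 (x) x 90 (y) x 130 mm (z), 0.3 to 0.55 kg, first standing on its 40 x 90 end, on the left or right of the board. Origin: centre of that foot end; z to the top end; x out of the face with the hollow, which first looks away from the robot (within 26 degrees). Pushed there, it tips over once its top has moved some 45 mm; lying, it is 40 mm high.
- mould_face (a point): on the hollow face, at the top in the middle: x +20, y 0, z 115 mm of the mould half's frame. The hollow is up to 54 mm wide, 22 mm deep, and runs out through the top end as a slot 20 to 24 mm wide through this point; the face either side of the slot is solid. Four 4 mm bumps stand on the face at y +-36, z 12 and 90 mm.
- mould_top_left (a point): corner point of the mould half's top end: at x 0, y +45 mm, z 130 mm of its frame. The plaster is not slippery: a piece that meets the batten askew can stay on one corner, and then its foot end must be pushed towards the batten and a little towards the open side
- mould_top_right (a point): the other corner point of the top end: at x 0, y -45 mm, z 130 mm of the mould half's frame
- mould_foot_hollow (a point): middle of the mould half's foot edge on the hollow side: x +20 mm, y 0, z 0 of its frame
- mould_foot_back (a point): middle of the mould half's foot edge on the back side, about which it tips: x -20 mm, y 0, z 0 of its frame
- plaster_block: loose plain plaster block without hollow, 40 x 90 x 130 mm (x, y, z), standing on the other half of the board, 200 mm or more from the mould half; origin at the centre of its underside
- clay_cat: loose small terracotta cat figure, about 36 mm across and 60 mm high, standing on the far part of the board between the two plaster pieces; origin at the centre of its foot
- test_cup: loose small terracotta cup, 38 mm across and 34 mm high, on the board near the middle of the batten; origin at the centre of its foot
- jar_yellow: loose clear jar with a yellow cap, 72 mm across, 100 mm high, on the table left of the board; origin at the centre of its foot
- jar_green: loose glass jar with a green cap, 84 mm across, 120 mm high, on the table left of the board; origin at the centre of its foot
- spatula: loose spatula lying on the table right of the board; origin at its underside
- mug: loose white mug, 80 mm across, 85 mm high, on the table right of the board; origin at the centre of its foot
Things that resemble listed ones, but are neither listed nor needed, are in the scene too. Leave any yellow look-alike of the mould_half alone. What is shaped like the plaster_block but black or blue is not meant.

How it is judged:
On the way:
1. the mould half has been tipped over and lies on its back, hollow up (angle between mould_half's own x axis and vertical below 0.12 rad and height (world z) of mould_foot_hollow above 0.048 m and linear speed of mould_half below 0.05 m/s), for 0.2 s.
At the end, for the whole second after the job is handed in: The mould half lies flat on the board on its back, hollow up (within 7 degrees), at rest, with both corners of its top end within 6 mm of the batten's inner face and its middle over the board; the plain block still stands within 20 mm of its start (angle between mould_half's own x axis and vertical below 0.12 rad and height (world z) of mould_foot_hollow above 0.048 m and height (world z) of mould_half below 0.05 m and x of mould_top_left in the frame of drying_board between -0.136 and -0.124 m and x of mould_top_right in the frame of drying_board below -0.124 m and height (world z) of mould_top_left below 0.046 m and height (world z) of mould_foot_back below 0.024 m and y of mould_half in the frame of drying_board between -0.24 and 0.24 m and linear speed of mould_half below 0.01 m/s and angle between plaster_block's own z axis and vertical below 0.1 rad and distance of plaster_block from where it was at the start of the episode below 0.02 m); the robot touches nothing.
It fails at once if the mould half was lifted: both long edges of its foot end over 15 mm clear of the board (rolling it onto its side counts too) (height (world z) of each of mould_foot_hollow, mould_foot_back above 0.033 m).
It fails at once if the plain block was knocked over or shoved more than 20 mm (angle between plaster_block's own z axis and vertical above 0.3 rad or distance of plaster_block from where it was at the start of the episode above 0.02 m).
It fails at once if another thing was moved more than 20 mm (distance of any of clay_cat, test_cup, jar_yellow, jar_green, spatula, mug from where it was at the start of the episode above 0.02 m).
It also fails if it takes over 58 s, if anything falls off the work surface, if the arm or the gripper's body presses on something with over 40 N, if the wrist force passes 120 N, or if a joint passes its speed limit or range.

## Robot

A 6-joint arm with a two-finger parallel gripper is mounted at the origin on the work surface. World frame = base frame: x ahead of the robot, y to its left, z up, the work surface at z = 0. Lengths are in m, angles in rad, forces in N, time in s.
With the tool pointing down it reaches from about 0.375 to 0.9 m from the base axis. Payload 3.1 kg.
Tool frame: the origin (TCP) lies on the centre line of the jaws, within the pads' length; the fingertips stand robot.nose_length ahead of it and the grasp point (between the pads) lies 6 mm ahead of it (robot.nose_length is the distance from the TCP to the fingertips, in m); z points along the fingers, y is the line along which they close (so a half turn about z gives the same grasp; the last joint's range is limited). The gripper opens to 87 mm and grips with 3 to 60 N. Pads are 19 mm wide; open, the fingers measure 117 mm over their backs; the gripper's body (75 mm by 190 mm) begins 51 mm behind the grasp point.
Start: joints at [-0.178, 0.527, 1.433, -0, 1.181, -0.178], TCP at [0.625, 0, 0.248] pointing down, gripper open.
Joint ranges: [-3.08, 3.08], [-0.75, 2.2], [0.22, 2.44], [-1.43, 4.57], [0, 2.65], [-2.85, 2.85]. Speed limits (rad/s): [2.79, 2.79, 3.14, 3.14, 3.14, 3.14].

## Interface

Orientations are given as a unit quaternion [x, y, z, w].
In Python, from rig import robot gives the robot as it stands.
- The arm moves only by the shell command python3 -m crank 'ROWS' [FORCE]. ROWS is JSON, one flat list of numbers, 7 for each row, row after row: the shift along the tool's x, y, z in mm, then the turn, a rotation vector about the tool's x, y, z in degrees, then the closure in counts, from 0 (fully open) to 255 (shut). In form: [x, y, z, ax, ay, az, fingers, x, y, z, ax, ay, az, fingers, ...]. A call has exactly 5 rows; each row is the pose to reach, as a shift and turn from the pose commanded when the call began, along the tool's axes at that moment; what a row does not reach only later rows make up. A row lasts 1/12 s, in which the tool goes at most 41.7 mm and 7.16 degrees, less where a joint would pass 70% of its speed; a pose out of reach is approached as far as the arm can. A call with a gripper value outside its range is refused whole. The fingers move at their own pace and stop on an object; FORCE is the grip in N (left out, the last holds). Time passes only in rows, so rows that repeat a pose let the fingers close, or fill a call up. It gives the time, the measured TCP pose, the force, the opening and the grip force at its end, in the units of the state.
- robot.get_obs(): the state, without advancing time (a new reading comes with each control period).
- robot.camera(name): name is "scene" or "side" or "wrist"; returns a dict with "pixels" (480x640x3 uint8, red, green, blue), "intrinsics" (3x3 intrinsics, pixels), "extrinsics" (4x4, takes a point from camera to world coordinates); the wrist camera has in their place "mount" (4x4, takes a point from camera to tool coordinates, whose origin is the TCP and whose axes are the flange's). Camera axes: x right, y down, z forward; pixel columns grow to the right and rows downward; lengths in m; the calibration is good to about 2 mm. A picture is of the moment at which its call begins: read the wrist's pose just before it. There is no depth.
- robot.hand_in(): hands the job in; it is judged then, once.
The state is a dict: "time": time; "q": joint angles; "joint_velocities": joint speeds; "joint_torque": joint torques, N m; "position": TCP position; "tool_rot": TCP orientation; "ft_force": force on the tool from outside, world axes, zero at the start; "moment": the same for the moment, N m; "grip_width": finger opening in m; "grip_force": force on a finger pad.
Only numpy, scipy, OpenCV 4.12 (cv2) and the standard library are available. Lean on these libraries where they do the work, as an engineer would, in place of code of your own. Each camera call takes 0.05 s, during which the arm holds its last target. There are 200 camera calls.

## Working session

There is one attempt and no reset: what is moved stays moved. The work goes in short steps, Python scripts to look and compute and a shell command to move; the robot and the scene stay as the last step left them, time stands still between calls to the robot, and variables do not carry over. Pictures are saved under pics/ and viewed, at most 10 in all, crops included, and the job is handed in when it is done.

```bash
mkdir -p pics; ls
python3 - <<'E'
from rig import robot
import cv2,numpy as np
o=robot.get_obs();print(o['time'],o['position'],o['tool_rot'],robot.nose_length)
ims=[]
for n in ['scene','side']:
    c=robot.camera(n);cv2.imwrite(f'pics/{n}0.png',c['pixels'][:,:,::-1]);np.savez(f'{n}.npz',K=c['intrinsics'],E=c['extrinsics'])
    print(n,c['intrinsics'].tolist(),np.round(c['extrinsics'],3).tolist())
E
```

```text
pics
0.0 [6.24316243e-01 1.52224934e-04 2.46585346e-01] [ 7.07098276e-01  7.07114467e-01 -6.24172811e-04 -8.76433739e-04] 0.025
scene [[499.47563326559316, 0.0, 321.24897074630593], [0.0, 499.47563326559316, 242.76299861192112], [0.0, 0.0, 1.0]] [[0.019, 0.865, -0.501, 1.074], [1.0, -0.013, 0.014, -0.018], [0.006, -0.501, -0.865, 1.008], [0.0, 0.0, 0.0, 1.0]]
side [[597.0080359960535, 0.0, 324.4686918735467], [0.0, 597.0080359960535, 232.64162339214468], [0.0, 0.0, 1.0]] [[-0.891, -0.284, 0.353, 0.023], [-0.453, 0.559, -0.694, 0.955], [-0.0, -0.779, -0.628, 0.999], [0.0, 0.0, 0.0, 1.0]]
```

View pics/scene0.png

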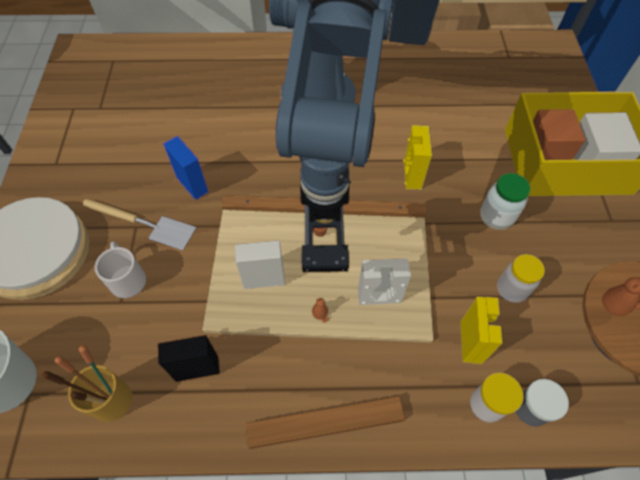

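View pics/side0.png

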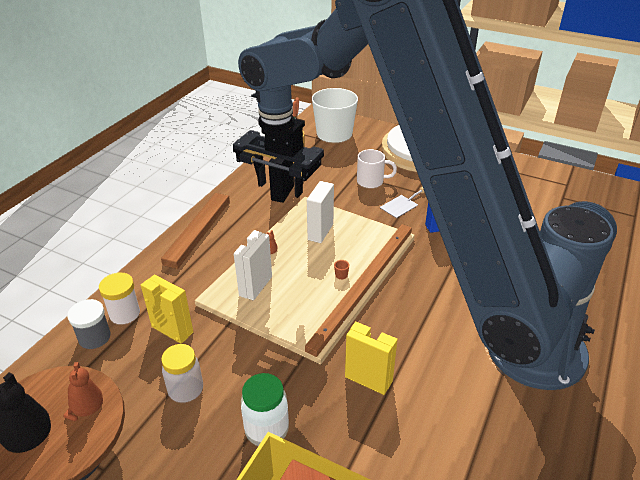

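The scene picture shows the mould half on the right of the image (+y, around (385,282)) with its hollow towards the camera. The block is at (260,265), the cat at (320,308), and the light board area has corners at about (222,212), (428,213), (433,339) and (205,333). The side picture shows the cup at (341,269) in front of the batten.

```bash
cat > h.py <<'E'
import numpy as np,cv2
def ray(n,uv,z):
    d=np.load(f'{n}.npz');K,E=d['K'],d['E']
    r=E[:3,:3]@np.linalg.inv(K)@np.array([uv[0],uv[1],1.]);return E[:3,3]+r*(z-E[2,3])/r[2]
E
python3 - <<'E'
from h import *
im=cv2.imread('pics/scene0.png');hsv=cv2.cvtColor(im,cv2.COLOR_BGR2HSV)
for p in [(230,320),(300,250),(380,225),(400,290),(385,265),(260,270),(240,400),(360,210)]:print(p,hsv[p[1],p[0]])
w=((hsv[...,1]<40)&(hsv[...,2]>110)).astype(np.uint8)*255
n,l,s,c=cv2.connectedComponentsWithStats(w)
for i in range(1,n):
    if s[i,4]>200 and 190<c[i,0]<460 and 200<c[i,1]<350:
        print(i,s[i]);ct=max(cv2.findContours((l==i).astype(np.uint8),0,2)[0],key=cv2.contourArea)
        print(cv2.approxPolyDP(ct,3,True)[:,0].tolist())
cv2.imwrite('pics/crop0.png',cv2.resize(im[200:350,195:445],None,fx=3.2,fy=3.2,interpolation=cv2.INTER_CUBIC))
E
```

```text
(230, 320) [ 20  86 183]
(300, 250) [ 19  91 132]
(380, 225) [ 20  85 181]
(400, 290) [ 27  17 151]
(385, 265) [ 27  17 150]
(260, 270) [ 25  19 151]
(240, 400) [ 15 132 131]
(360, 210) [ 14 152 134]
16 [ 235  241   49   47 1951]
[[278, 241], [235, 246], [235, 260], [244, 287], [283, 284]]
21 [ 358  259   53   46 2051]
[[406, 259], [364, 260], [358, 288], [360, 303], [400, 301], [410, 276]]
```

View pics/crop0.png

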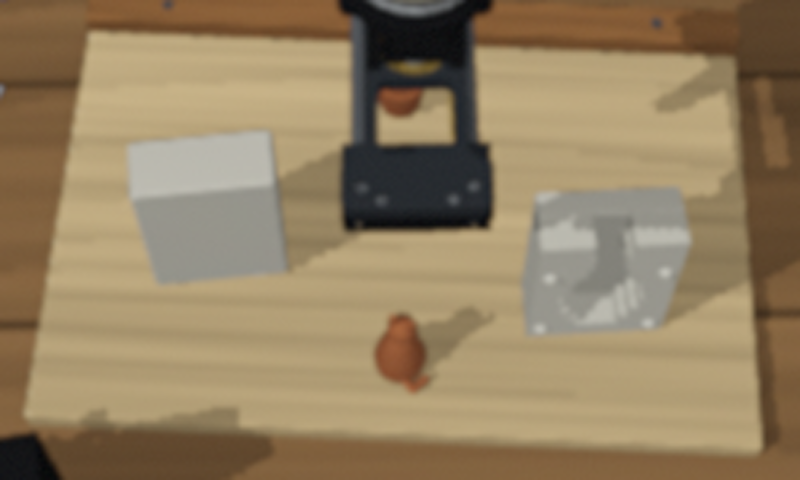

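The crop shows the board corners at (88,32), (738,57), (762,452) and (25,417). On the mould, the front top edge runs (533,248)-(690,243), the top back edge (537,192)-(682,188), and the foot (527,334)-(662,328). The cat is at (400,375) and the cup at (400,105).

Run:
```python
from h import *
f=lambda u,v,z:ray('scene',(195+u/3.2,200+v/3.2),z)[:2]
P=lambda n,*a:print(n,np.round(a,4).tolist())
b=[f(88,32,.018),f(738,57,.018),f(762,452,.018),f(25,417,.018)]
P('board',*b);P('batten yaw deg',np.degrees(np.arctan2(-(b[1]-b[0])[0],(b[1]-b[0])[1])),np.degrees(np.arctan2(-(b[2]-b[3])[0],(b[2]-b[3])[1])),np.linalg.norm(b[1]-b[0]),np.linalg.norm(b[2]-b[3]))
for n,A,B,z in [('top front',(533,248),(690,243),.148),('top back',(537,192),(682,188),.148),('foot',(527,334),(662,328),.018),('block top',(135,198),(273,185),.148),('block foot',(158,283),(286,272),.018)]:
    A=f(*A,z);B=f(*B,z);d=B-A;P(n,*A,*B,*((A+B)/2),np.linalg.norm(d),np.degrees(np.arctan2(-d[0],d[1])))
P('cat',f(400,390,.018));P('cup',f(400,115,.018))
```

```text
board [[0.4072, -0.2346], [0.4365, 0.2464], [0.7387, 0.2245], [0.7072, -0.2513]]
batten yaw deg [-3.4905, -3.7897, 0.4819, 0.4769]
top front [0.6542, 0.0722, 0.6523, 0.1666, 0.6533, 0.1194, 0.0944, 1.1116]
top back [0.6163, 0.0769, 0.6149, 0.1657, 0.6156, 0.1213, 0.0889, 0.8904]
foot [0.6544, 0.078, 0.6516, 0.1687, 0.653, 0.1234, 0.0908, 1.8068]
block top [0.6166, -0.1678, 0.6089, -0.0842, 0.6127, -0.126, 0.084, 5.2409]
block foot [0.613, -0.1706, 0.6062, -0.0839, 0.6096, -0.1273, 0.087, 4.5122]
cat [[0.6926, -0.0076]]
cup [[0.4826, -0.0039]]
```

```bash
python3 -m crank '[30,15,0,0,0,7,167,61,30,0,0,0,14,167,92,45,0,0,0,21,167,122,61,0,0,0,28,167,122,61,0,0,0,35,167]' 20
python3 -m crank '[0,0,0,0,0,7,167,0,0,0,0,0,14,167,0,0,0,0,0,21,167,0,0,0,0,0,28,167,0,0,0,0,0,35,167]'
python3 -m crank '[0,0,0,0,0,7,167,0,0,0,0,0,14,167,0,0,0,0,0,19,167,0,0,0,0,0,19,167,0,0,0,0,0,19,167]'
```

```text
time: 0.52
position: [0.6879, 0.128, 0.2469]
tool_rot: [0.887, 0.461, 0.002, -0.001]
ft_force: [1.6, 0.1, 0.5]
grip_width: 0.0614
grip_force: 0.0
time: 0.93
position: [0.6855, 0.1221, 0.2468]
tool_rot: [0.985, 0.171, -0.001, -0.0]
ft_force: [-0.4, 0.9, -0.1]
grip_width: 0.0327
grip_force: 0.0
time: 1.35
position: [0.6857, 0.122, 0.247]
tool_rot: [1.0, 0.01, -0.001, 0.0]
ft_force: [0.3, 0.7, -0.2]
grip_width: 0.0298
grip_force: 0.0
```

```bash
python3 -m crank '[0,0,25,0,0,0,167,0,0,50,0,0,0,167,0,0,80,0,0,0,167,0,0,102,0,0,0,167,0,0,102,0,0,0,167]'
python3 -m crank '[-4,0,0,0,0,0,167,-8,0,0,0,0,0,167,-12,0,0,0,0,0,167,-16,0,0,0,0,0,167,-20,0,0,0,0,0,167]'
python3 -m crank '[-4,0,0,0,0,0,167,-8,0,0,0,0,0,167,-12,0,0,0,0,0,167,-16,0,0,0,0,0,167,-20,0,0,0,0,0,167]'
python3 - <<'E'
from h import *
from rig import robot
c=robot.camera('side')['pixels'][:,:,::-1];cv2.imwrite('pics/s1.png',cv2.resize(c[130:350,180:430],None,fx=2.4,fy=2.4))
E
```

```text
time: 1.77
position: [0.6819, 0.1219, 0.1396]
tool_rot: [1.0, 0.01, -0.006, 0.0]
ft_force: [-1.2, -0.1, -0.1]
grip_width: 0.0299
grip_force: 0.0
time: 2.18
position: [0.6662, 0.1217, 0.1473]
tool_rot: [1.0, 0.009, 0.001, -0.0]
ft_force: [-0.3, 0.2, 0.1]
grip_width: 0.0301
grip_force: 0.0
time: 2.6
position: [0.6456, 0.1213, 0.1457]
tool_rot: [1.0, 0.009, 0.0, 0.0]
ft_force: [0.4, 0.7, 0.3]
grip_width: 0.03
grip_force: 0.2
```

View pics/s1.png

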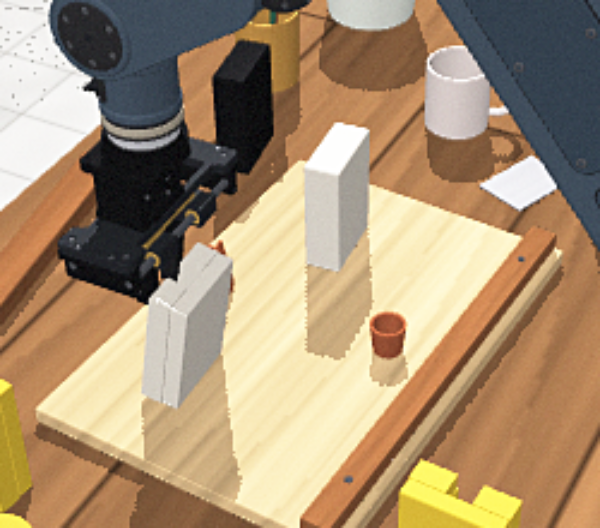

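The mould (crop (190,320)) is tilting a little towards the batten and the fingers are behind it. I'll keep pushing.

```bash
python3 -m crank '[-4,0,0,0,0,0,167,-8,0,0,0,0,0,167,-12,0,0,0,0,0,167,-16,0,0,0,0,0,167,-20,0,0,0,0,0,167]'
python3 -m crank '[-3,0,0,0,0,0,167,-6,0,0,0,0,0,167,-9,0,0,0,0,0,167,-9,0,0,0,0,0,167,-9,0,0,0,0,0,167]'
python3 - <<'E'
from h import *
from rig import robot
c=robot.camera('side')['pixels'][:,:,::-1];cv2.imwrite('pics/s2.png',cv2.resize(c[130:350,180:430],None,fx=2.4,fy=2.4))
E
```

```text
time: 3.07
position: [0.6254, 0.121, 0.1454]
tool_rot: [1.0, 0.009, -0.0, 0.0]
ft_force: [0.1, 0.5, -0.5]
grip_width: 0.0303
grip_force: 0.0
time: 3.48
position: [0.6169, 0.1208, 0.1456]
tool_rot: [1.0, 0.009, 0.0, -0.0]
ft_force: [0.4, 0.2, -0.6]
grip_width: 0.03
grip_force: 0.0
```

View pics/s2.png

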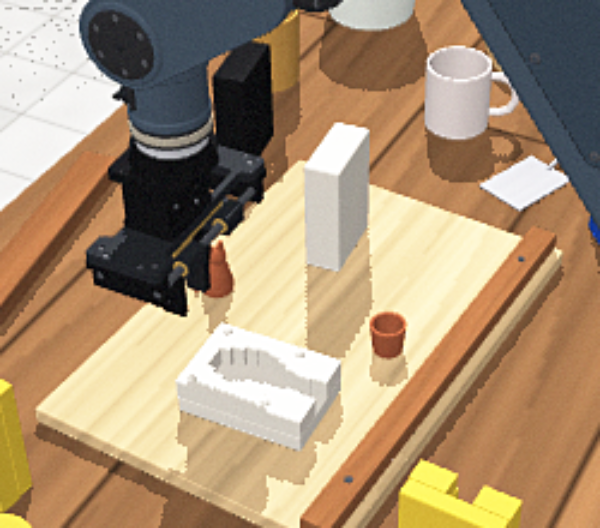

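The mould lies on its back, hollow up. Its top face corners in the crop are about (341,368), (299,418), (180,380) and (225,327).

Run:
```python
from h import *
f=lambda u,v,z=.058:ray('side',(180+u/2.4,130+v/2.4),z)[:2]
im=cv2.imread('pics/s2.png');h=cv2.cvtColor(im,cv2.COLOR_BGR2HSV)
m=((h[...,1]<45)&(h[...,2]>110)).astype(np.uint8)
m[:300]=0;m[470:]=0;m[:,380:]=0;m[:,:150]=0
ct=max(cv2.findContours(m,0,2)[0],key=cv2.contourArea);print(cv2.approxPolyDP(ct,5,True)[:,0].tolist())
r,l,fl,fr=[f(*p) for p in [(341,368),(299,418),(180,380),(225,327)]]
print(np.round([r,l,fl,fr],4).tolist())
for a,b in((r,l),(fr,fl)):print(np.linalg.norm(a-b),np.degrees(np.arctan2(-(b-a)[0],(b-a)[1])))
print('batten ends',f(300,505,.038),f(525,235,.038))
```

```text
[[222, 322], [175, 380], [180, 409], [299, 450], [340, 390], [340, 360]]
[[0.4742, 0.0801], [0.4783, 0.1559], [0.6014, 0.163], [0.6017, 0.0801]]
0.07591479565221691 -3.1308455803015987
0.08292704431908032 0.2209039424932457
batten ends [0.43696547 0.23122502] [ 0.40113063 -0.21273082]
```

```bash
python3 -m crank '[8,0,0,0,0,2,94,16,0,0,0,0,4,94,24,0,0,0,0,4.7,94,24,0,0,0,0,4.7,94,24,0,0,0,0,4.7,94]'
python3 -m crank '[0,0,15,0,0,0,94,0,0,30,0,0,0,94,0,0,45,0,0,0,94,0,0,60,0,0,0,94,0,0,65,0,0,0,94]'
python3 -m crank '[0,0,6,0,0,0,94,0,0,12,0,0,0,94,0,0,18,0,0,0,94,0,0,24,0,0,0,94,0,0,25,0,0,0,94]'
python3 -m crank '[-5,0,0,0,0,0,94,-10,0,0,0,0,0,94,-15,0,0,0,0,0,94,-20,0,0,0,0,0,94,-25,0,0,0,0,0,94]'
python3 -m crank '[-4,0,0,0,0,0,94,-8,0,0,0,0,0,94,-12,0,0,0,0,0,94,-16,0,0,0,0,0,94,-20,0,0,0,0,0,94]'
```

```text
time: 3.95
position: [0.6413, 0.1212, 0.1454]
tool_rot: [0.999, -0.032, 0.0, 0.0]
ft_force: [0.1, 0.7, 0.3]
grip_width: 0.0522
grip_force: 0.0
time: 4.37
position: [0.6388, 0.1212, 0.0782]
tool_rot: [0.999, -0.032, -0.003, 0.0]
ft_force: [-0.4, 0.2, -0.8]
grip_width: 0.0549
grip_force: 0.0
time: 4.78
position: [0.6405, 0.1212, 0.0547]
tool_rot: [0.999, -0.032, -0.001, 0.0]
ft_force: [-1.0, -0.2, 0.9]
grip_width: 0.0551
grip_force: 0.0
time: 5.2
position: [0.6162, 0.1228, 0.056]
tool_rot: [0.999, -0.032, 0.001, 0.0]
ft_force: [1.6, -0.8, -0.9]
grip_width: 0.0552
grip_force: 0.7
time: 5.62
position: [0.5967, 0.124, 0.056]
tool_rot: [0.999, -0.032, 0.001, 0.0]
ft_force: [2.9, -0.5, 0.6]
grip_width: 0.0549
grip_force: 1.4
```

```bash
python3 -m crank '[-4,0,0,0,0,0,94,-8,0,0,0,0,0,94,-12,0,0,0,0,0,94,-16,0,0,0,0,0,94,-20,0,0,0,0,0,94]'
python3 -m crank '[-2,0,0,0,0,0,94,-4,0,0,0,0,0,94,-5,0,0,0,0,0,94,-6,0,0,0,0,0,94,-6,0,0,0,0,0,94]'
python3 -m crank '[-1,0,0,0,0,0,94,-2,0,0,0,0,0,94,-3,0,0,0,0,0,94,-4,0,0,0,0,0,94,-4,0,0,0,0,0,94]'
python3 - <<'E'
from h import *
from rig import robot
c=robot.camera('side')['pixels'][:,:,::-1];cv2.imwrite('pics/s3.png',cv2.resize(c[200:360,220:420],None,fx=3.6,fy=3.6,interpolation=cv2.INTER_CUBIC))
E
```

```text
time: 6.03
position: [0.5766, 0.1255, 0.0559]
tool_rot: [0.999, -0.032, 0.001, -0.0]
ft_force: [4.2, -0.0, 3.3]
grip_width: 0.0549
grip_force: 2.0
time: 6.45
position: [0.5704, 0.1258, 0.0557]
tool_rot: [0.999, -0.032, 0.0, -0.0]
ft_force: [4.5, 0.0, 3.6]
grip_width: 0.0549
grip_force: 2.1
time: 6.87
position: [0.5673, 0.1261, 0.0557]
tool_rot: [0.999, -0.032, 0.001, -0.0]
ft_force: [5.9, -0.5, 2.1]
grip_width: 0.0546
grip_force: 3.1
```

View pics/s3.png

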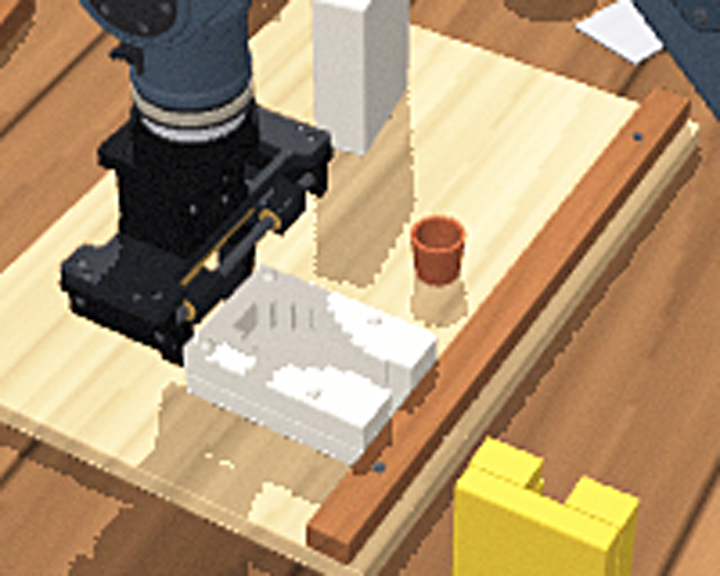

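The mould's top end (corners at about (437,350) and (392,410)) is close to or touching the batten. The force has risen only a little, so I'll press on gently until it jumps.

```bash
python3 -m crank '[-1,0,0,0,0,0,94,-1,0,0,0,0,0,94,-2,0,0,0,0,0,94,-2,0,0,0,0,0,94,-2,0,0,0,0,0,94]'
python3 -m crank '[-1,0,0,0,0,0,94,-1,0,0,0,0,0,94,-2,0,0,0,0,0,94,-2,0,0,0,0,0,94,-2,0,0,0,0,0,94]'
```

```text
time: 7.33
position: [0.5672, 0.1263, 0.0558]
tool_rot: [0.999, -0.032, 0.003, -0.0]
ft_force: [9.1, 1.0, 0.9]
grip_width: 0.0547
grip_force: 4.5
time: 7.75
position: [0.5671, 0.1263, 0.0562]
tool_rot: [0.999, -0.032, 0.006, -0.0]
ft_force: [11.2, 0.7, -0.1]
grip_width: 0.0552
grip_force: 5.6
```

Firm stop at x = 0.567, as predicted (batten 0.429 + 0.13 + 0.0095). I'll back off, rise and check that it is square.

```bash
python3 -m crank '[5,0,0,0,0,0,94,15,0,0,0,0,0,94,30,0,0,0,0,0,94,40,0,0,0,0,0,94,40,0,0,0,0,0,94]'
python3 -m crank '[0,0,-30,0,0,0,94,0,0,-60,0,0,0,94,0,0,-100,0,0,0,94,0,0,-130,0,0,0,94,0,0,-150,0,0,0,94]'
python3 -m crank '[40,0,0,0,0,0,94,80,0,0,0,0,0,94,110,0,0,0,0,0,94,120,0,0,0,0,0,94,120,0,0,0,0,0,94]'
python3 - <<'E'
from h import *
from rig import robot
a=robot.camera('side')['pixels'][:,:,::-1];b=robot.camera('scene')['pixels'][:,:,::-1]
cv2.imwrite('pics/side4.png',a);cv2.imwrite('pics/scene4.png',b)
r=lambda c:cv2.resize(c,(790,290),interpolation=cv2.INTER_CUBIC)
cv2.imwrite('pics/v4.png',np.vstack([cv2.resize(a[260:360,260:420],(480,300),interpolation=cv2.INTER_CUBIC),cv2.resize(b[195:295,310:470],(480,300),interpolation=cv2.INTER_CUBIC)]))
E
```

```text
time: 8.17
position: [0.6008, 0.1236, 0.0542]
tool_rot: [0.999, -0.032, -0.003, 0.0]
ft_force: [0.6, -0.2, -0.3]
grip_width: 0.0553
grip_force: 0.0
time: 8.58
position: [0.5996, 0.1241, 0.2073]
tool_rot: [0.999, -0.032, -0.002, 0.0]
ft_force: [-0.3, 0.0, -0.4]
grip_width: 0.055
grip_force: 0.0
time: 9.0
position: [0.7212, 0.1156, 0.203]
tool_rot: [0.999, -0.033, -0.003, 0.0]
ft_force: [-0.5, -0.7, -1.4]
grip_width: 0.0552
grip_force: 0.0
```

View pics/v4.png

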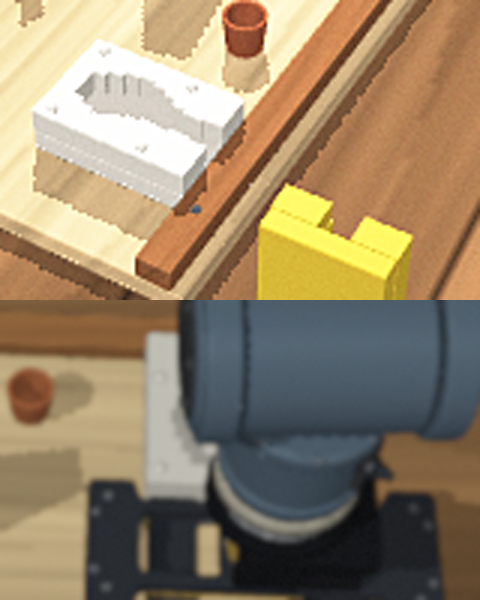

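The side view shows the top end at the batten. The arm hides it in the scene view, so I'll move aside and measure.

```bash
python3 -m crank '[0,0,-30,0,0,0,94,0,40,-60,0,0,0,94,0,80,-60,0,0,0,94,0,120,-60,0,0,0,94,0,160,-60,0,0,0,94]'
python3 -m crank '[0,40,0,0,0,0,94,0,80,0,0,0,0,94,0,100,0,0,0,0,94,0,100,0,0,0,0,94,0,100,0,0,0,0,94]'
python3 - <<'E'
from h import *
from rig import robot
b=robot.camera('scene')['pixels'][:,:,::-1]
cv2.imwrite('pics/scene5.png',b)
h=cv2.cvtColor(b,cv2.COLOR_BGR2HSV)
m=((h[...,1]<45)&(h[...,2]>110)).astype(np.uint8);m[:190]=0;m[300:]=0;m[:,:330]=0;m[:,430:]=0
ct=max(cv2.findContours(m,0,2)[0],key=cv2.contourArea);print(cv2.approxPolyDP(ct,2,True)[:,0].tolist())
cv2.imwrite('pics/v5.png',cv2.resize(b[195:295,300:440],(784,560),interpolation=cv2.INTER_CUBIC))
E
```

```text
time: 9.52
position: [0.7088, -0.0416, 0.2661]
tool_rot: [1.0, -0.031, -0.001, -0.0]
ft_force: [0.0, -0.0, 0.5]
grip_width: 0.055
grip_force: 0.0
time: 9.93
position: [0.7027, -0.1417, 0.2647]
tool_rot: [0.999, -0.033, -0.002, -0.001]
ft_force: [-0.1, -0.9, 0.4]
grip_width: 0.0552
grip_force: 0.0
[[360, 206], [359, 263], [397, 264], [398, 208], [384, 207], [382, 213], [376, 213], [373, 207]]
```

View pics/v5.png

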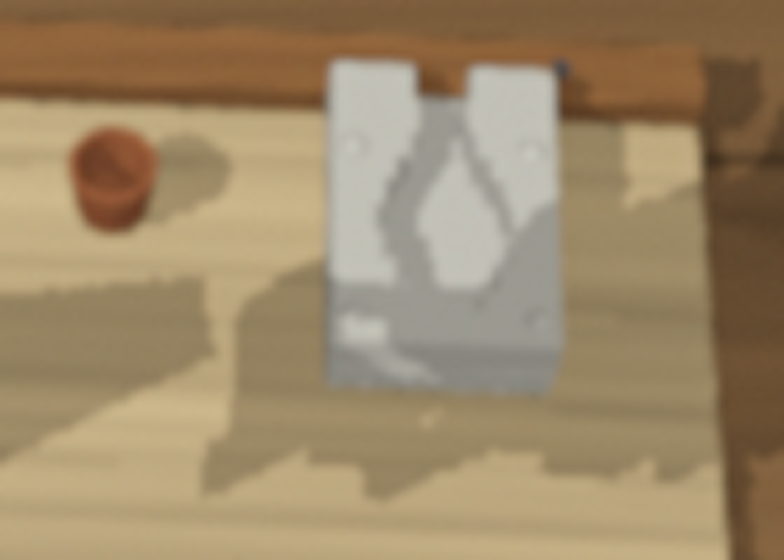

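The picture shows the mould squared up. Its top edge (330,60)-(556,70) is parallel to the batten's base line (0,95)-(700,123), the foot edge is (327,387)-(550,393), and the cup is untouched. One numeric check, then I hand in.

Run:
```python
from h import *
from rig import robot
f=lambda u,v,z:ray('scene',(300+u/5.6,195+v/5.6),z)[:2]
a,b=f(0,95,.018),f(700,123,.018);t=(b-a)/np.linalg.norm(b-a);n=np.array([t[1],-t[0]])
g=[float((f(*p)-a)@n) for p in [(330,60,.058),(556,70,.058),(327,387,.018),(550,393,.018)]];print(np.round(g,4))
print(robot.get_obs()['time'])
if abs(g[0])<.005 and abs(g[1])<.005 and abs(g[0]-g[1])<.003: print(robot.hand_in())
```

```text
[0.0028 0.0033 0.1333 0.1318]
9.9833
the job is handed in; nothing more can be done
None
```

I tipped the mould half onto its back with the hollow up, pushed it squarely against the batten and handed the job in with the arm clear at about 10 s. By camera, its top corners are about 3 mm from the batten, within the 6 mm limit, but no verdict came back.

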